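# Close the drying pot for the oven: pin the vented inner lid, take the outer cap off

### The job

Cleaned soldering tips are to go into the oven in the drying pot: pick up the two nested lids together by the handle of the dark outer cap and lower them gently onto the pot, with the ear of the inner lid right over the ear of the pot, then push the lock pin from the tip block fully home down through both ears so that the inner lid cannot turn or shift. Then turn the outer cap anticlockwise (seen from above) by about a sixth of a turn to free its bayonet and lift it straight off, leaving the vented inner lid seated, pinned and undisturbed, and the other things on the bench where they lie. Finish while still holding the cap in the gripper, level and still, at least 10 cm above the pot's rim: do not put it down or let go.

Things in the scene. Friction and masses are not known exactly. Their poses are not given: they have to be found in the camera images.
- drying_pot: open round steel pot, fixed to the bench, outside diameter 100 mm (foot 112), bore 90 mm, rim 48 mm above the bench with a slippery white seat ring; spare tips lie in it. Origin at the centre of its underside, z up; its ear (an eye 26 mm across, 10 mm thick, underside 36 mm up) sticks out along the pot's own -x, to 91 mm from the axis
- pot_mouth (a point): centre of the pot's rim (top of the seat ring), 48 mm above the bench; the underside of the inner lid's flange rests there. Same axes as the pot
- pot_hole (a point): centre of the mouth of the 11 mm vertical through hole in the pot's ear, 78 mm from the pot's axis along its -x, 46 mm above the bench
- inner_lid: aluminium inner lid, 0.3 kg, standing on the bench, cap locked on it. Origin: centre of underside (38 mm above the bench once seated on the pot). Plug 86 mm across, 10 mm high, tapered foot, enters the pot with 2 mm play all round; flange 100 mm across, 10 to 15 mm up, its ear (eye 26 mm across) along the lid's -x to 91 mm from the axis; neck with 3 bayonet lugs and vents, top 29 mm up
- lid_hole (a point): centre of the upper mouth of the 12 mm vertical through hole in the inner lid's ear, 78 mm from the lid's axis along its -x, on the ear's upper face (15 mm above the lid's underside)
- outer_cap: dark outer cap, 94 mm across, 0.25 kg, on the inner lid. Origin: centre of its lower edge, 17 mm above the lid's underside when it sits there. Skirt and top 17 mm high; upright blade handle 14 mm thick (cap x), 64 mm long (cap y), 17 to 50 mm above the origin. Three hooks inside hang under the lid's lugs: lifted while locked, it carries the inner lid along after 2.5 mm play
- cap_grip (a point): grip point on the cap's axis in the middle of the blade handle, 41 mm above the cap's origin: close the fingers along the cap's x with the tool centre here (fingertips then clear the cap's top by 5 mm)
- tip_block: aluminium block on a thin dark foot, 96 x 38 x 36 mm (its own x, y, z), fixed, origin at the centre of its underside; the lock pin stands in the hole at its -x end (30 mm from the centre), two spare soldering tips in the holes at +12 and +36 mm
- lock_pin: loose steel lock pin, 45 g, 62 mm long, upright in the tip block at the start: origin at the lower tip, axis along its z; pointed shank 8 mm in diameter and 28 mm long, then a collar 18 mm in diameter and 3 mm thick that stops it, then a round head 14 mm in diameter and 31 mm long. Home in the ears, the collar lies on the inner lid's ear and the tip is 25 mm above the bench
- pin_grip (a point): grip point on the pin's axis in its head, 53 mm above the lower tip (fingertips then clear the collar by 3 mm)
- hex_key: bystander: bent steel hex key 89 x 30 x 9 mm lying at the front of the bench
- calliper: bystander: calliper 236 x 78 x 13 mm lying at the front right
- temp_meter: bystander: yellow hand-held thermometer 118 x 66 x 30 mm lying on the right
- tweezers: bystander: black tweezers 127 x 14 x 9 mm lying at the back left
- esd_brush: bystander: black brush 153 x 30 x 9 mm lying on the left
- pliers_yellow: bystander: pliers with black handles 167 x 58 x 13 mm lying at the front left
- board_b: bystander: green circuit board 58 x 85 x 12 mm lying at the back right
- cap_nib (a point): small nib on the cap's edge, 48 mm from its axis along its -x; over the inner lid's ear when locked (cap x along lid x). Turned anticlockwise from above against the lid by 42 to 74 degrees (58 is best, a stop ends the turn at 74) the hooks are free and the cap lifts straight off; clockwise a stop blocks. If the lid is not pinned it may turn along on its slippery seat
Mind the look-alikes: they are no part of the job. Leave any green look-alike of the outer_cap alone.

How it is judged (in metres and radians):
On the way, in this order (a step that is already met when the one before it is completed fails the run):
1. the nested lids sit on the pot, the cap still locked on the inner lid, the two ears in line (horizontal distance between inner_lid and pot_mouth below 0.005 m and z of inner_lid in the frame of drying_pot between 0.035 and 0.041 m and horizontal distance between lid_hole and pot_hole below 0.006 m and angle between inner_lid's own z axis and vertical below 0.05 rad and z of outer_cap in the frame of inner_lid between 0.014 and 0.021 m and horizontal distance between outer_cap and inner_lid below 0.008 m), for 0.2 s.
2. the lock pin is fully home through both ears, the lids still on the pot (all of step 1 and horizontal distance between lock_pin and pot_hole below 0.006 m and z of lock_pin in the frame of drying_pot below 0.0285 m and angle between lock_pin's own z axis and vertical below 0.15 rad), for 0.2 s.
3. the outer cap is off the inner lid, which stays seated and pinned (horizontal distance between inner_lid and pot_mouth below 0.005 m and z of inner_lid in the frame of drying_pot between 0.035 and 0.041 m and horizontal distance between each of lid_hole, lock_pin and pot_hole below 0.006 m and angle between inner_lid's own z axis and vertical below 0.05 rad and z of lock_pin in the frame of drying_pot below 0.0285 m and angle between lock_pin's own z axis and vertical below 0.15 rad and z of outer_cap in the frame of inner_lid above 0.05 m), for 0.2 s.
At the end, for the whole second after the job is handed in: Cap held in the gripper, level within 0.2 rad, still, lower edge over 80 mm above the pot's rim, touching nothing else. Inner lid on the pot (within 5 mm of its axis, 3 mm of its seat, holes in line within 6 mm), pin home in both ears (within 3.5 mm), neither touched by the robot (horizontal distance between inner_lid and pot_mouth below 0.005 m and z of inner_lid in the frame of drying_pot between 0.035 and 0.041 m and horizontal distance between each of lid_hole, lock_pin and pot_hole below 0.006 m and angle between inner_lid's own z axis and vertical below 0.05 rad and z of lock_pin in the frame of drying_pot below 0.0285 m and angle between lock_pin's own z axis and vertical below 0.15 rad and z of outer_cap in the frame of pot_mouth above 0.08 m and angle between outer_cap's own z axis and vertical below 0.2 rad and linear speed of outer_cap below 0.03 m/s and contact force between the fingers and outer_cap above 1 N and contact force between each of outer_cap, the arm and inner_lid below 0.05 N and contact force between outer_cap and drying_pot below 0.05 N and contact force between each of outer_cap, the arm and lock_pin below 0.05 N); the arm keeps its last pose, push and grip.
It fails at once if the inner lid is raised or turned out of line once it is pinned (horizontal distance between lock_pin and pot_hole below 0.008 m and z of lock_pin in the frame of drying_pot below 0.034 m and (z of inner_lid in the frame of drying_pot above 0.044 m or horizontal distance between lid_hole and pot_hole above 0.009 m)).
It fails at once if the lids are slammed onto the pot (over 80 N) (contact force between inner_lid and drying_pot above 80 N).
It fails at once if another thing on the bench is pushed aside by more than 3 cm (distance of any of hex_key, calliper, temp_meter, tweezers, esd_brush, pliers_yellow, board_b from where it was at the start of the episode above 0.03 m).
It also fails if it takes over 72 s, if anything falls off the work surface, if the arm or the gripper's body presses on something with over 40 N, if the wrist force passes 120 N, or if a joint passes its speed limit or range.

### The arm

A 6-joint arm with a two-finger parallel gripper is mounted at the origin on a cart in front of the work surface, level with it; the furniture and walls round the work are solid. World frame = base frame: x ahead of the robot, y to its left, z up, the work surface at z = 0. Lengths are in m, angles in degrees, forces in N, time in s.
With the tool pointing down it reaches from about 0.35 to 0.725 m from the base axis. Payload 6 kg.
Tool frame: the origin (TCP) lies between the finger pads, 19 mm behind the fingertips; this is the grasp point; z points along the fingers, y is the line along which they close (so a half turn about z gives the same grasp; the last joint's range is limited). The gripper opens to 85 mm and grips with 20 to 120 N. Pads are 22 mm wide; open, the fingers measure 114 mm over their backs; the gripper's body (76 mm by 85 mm) begins 54 mm behind the grasp point. The pads swing forward as they close: fully open they stand 13 mm farther back than shut.
Start: joints at [94.865, 2.303, 4.859, 0, -92.561, -19.12], TCP at [0.148, 0.582, 0.25] pointing down, gripper open.
Joint ranges: [-146.85, 146.85], [-73.84, 115.35], [-62.03, 85.46], [-188.31, 113.3], [-161.28, -10.13], [-171.36, 171.36]. Speed limits (degrees/s): [147.25, 147.25, 172.46, 180, 180, 180].

### API

Orientations are given as a 3x3 rotation matrix whose columns are the frame's x, y, z axes.
In Python, from plant import r, hand, kin, cams, order, current_time, current_joint_positions, current_qd, current_joint_torque, current_ee_pos, current_tcp_rot, current_ft_force, current_torque, current_opening, current_finger_force gives the robot as it stands. The module is installed in compiled form; this text tells all that it offers. Calls block until the motion is done:
- r.move_to(position, orientation): joint-space move of the TCP to a pose.
- r.servo_line(position, attitude=None, speed=0.15, guard=None): straight line of the TCP; attitude=None keeps the orientation; speed is the mean speed in m/s. With guard (N) it stops when the force on the tool has changed by that much, and returns True; else False.
- r.move_j(angles): joint-space move.
- hand.move_gripper(opening, squeeze=None): finger opening in m; squeeze is the grip in N (None keeps the last); returns when the fingers have stopped.
- r.dwell(seconds).
- kin.solve_ik(position, orientation): joint angles nearest the present ones, or None.
- cams.grab_frame(name): name is "scene" or "top" or "wrist"; returns a dict with "color" (400x640x3 uint8, blue, green, red), "fx", "fy", "cx", "cy" (pixels), "R" (3x3) and "t" (3): a world point X has camera coordinates R X + t. Camera axes: x right, y down, z forward; pixel columns grow to the right and rows downward; lengths in m; the calibration is good to about 2 mm. A picture is of the moment at which its call begins. There is no depth.
A pose or a line that the arm cannot do raises r.Unreachable and nothing moves.
- order.finish_job(): hands the job in; it is judged then, once.
Readings, each from a call of its own:
- current_time(): time.
- current_joint_positions(): joint angles.
- current_qd(): joint speeds.
- current_joint_torque(): joint torques, N m.
- current_ee_pos(): TCP position.
- current_tcp_rot(): TCP orientation.
- current_ft_force(): force on the tool from outside, world axes, zero at the start.
- current_torque(): the same for the moment, N m.
- current_opening(): finger opening in m.
- current_finger_force(): force on a finger pad.
Only numpy, scipy, OpenCV 4.12 (cv2) and the standard library are available. Lean on these libraries where they do the work, as an engineer would, in place of code of your own. Each camera call takes 0.05 s, during which the arm holds its last target. There are 200 camera calls.

## Working session

There is one attempt and no reset: what is moved stays moved. The work goes in short steps, each a Python script; the robot and the scene stay as the last script left them, time stands still between calls to the robot, and variables do not carry over. Pictures are saved under pics/ and viewed, at most 10 in all, crops included, and the job is handed in when it is done.

```bash
mkdir -p pics
cat > h.py <<'E'
import numpy as np, cv2
from plant import *
def proj(f,X):
    c=f["R"]@np.array(X,float)+f["t"]; return np.array([f["fx"]*c[0]/c[2]+f["cx"],f["fy"]*c[1]/c[2]+f["cy"]])
def ray(f,uv,z):
    R=np.array(f["R"]);t=np.array(f["t"]);o=-R.T@t
    d=R.T@np.array([(uv[0]-f["cx"])/f["fx"],(uv[1]-f["cy"])/f["fy"],1.]); return o+d*(z-o[2])/d[2]
def down(a): # tool y axis (closing) at world angle a deg, z down
    a=np.radians(a); y=np.array([np.cos(a),np.sin(a),0]); z=np.array([0,0,-1.]); return np.column_stack([np.cross(y,z),y,z])
E
python3 - <<'E'
from h import *
for n in("top","scene"):
    f=cams.grab_frame(n); cv2.imwrite(f"pics/{n}0.png",f["color"]); R=np.array(f["R"]);print(n,f["fx"],-R.T@np.array(f["t"]),R.round(2).tolist())
E
```

```text
top 390.0579728703251 [ 0.3791857  -0.01221248  1.25114004] [[0.03, -1.0, 0.02], [-0.99, -0.03, -0.14], [0.14, -0.01, -0.99]]
scene 369.73283746635497 [-0.02495453 -0.81188557  0.60493211] [[0.81, -0.59, -0.01], [-0.29, -0.39, -0.88], [0.51, 0.71, -0.48]]
```

View pics/top0.png

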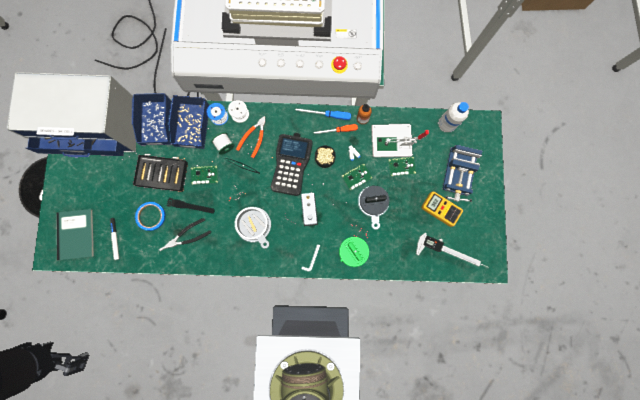

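View pics/scene0.png

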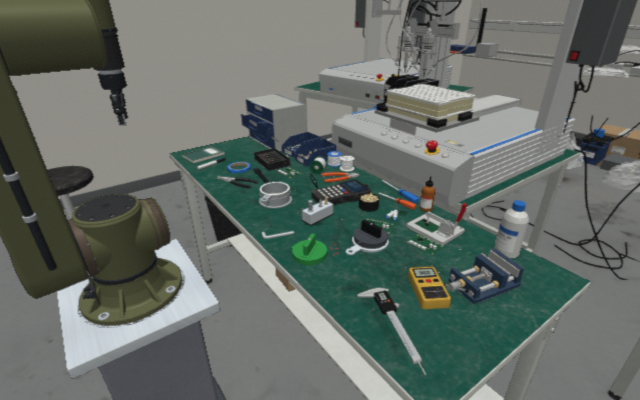

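Top view: the dark cap and lids are at (375,203), with the ear toward (376,227). The green look-alike cap at (354,251) is to be left alone. The pot is at (253,224) with its ear near (265,243), and the tip block is at (309,208). Next I'll take close wrist views.

Run:
```python
from h import *
f=cams.grab_frame("top")
P={}
for n,uv,z in(("lid",(374,202),.05),("pot",(252,224),.048),("block",(309,209),.036)):
    P[n]=ray(f,uv,z); print(n,P[n].round(3))
ims=[]
for n in("pot","block","lid"):
    p=P[n].copy(); p[2]=.33
    p[0]-=0.06
    try: r.move_to(p,down(90))
    except Exception as e: print(n,e); continue
    w=cams.grab_frame("wrist"); R=np.array(w["R"]);print(n,w["fx"],(-R.T@np.array(w["t"])).round(3),R.round(2).tolist(),current_ee_pos(),proj(w,P[n]),current_joint_positions())
    cv2.imwrite(f"pics/w_{n}.png",w["color"]); ims.append(w["color"])
    np.savez(f"w_{n}.npz",**w)
cv2.imwrite("pics/three.png",np.vstack([np.hstack([cv2.resize(i,(400,250)) for i in (ims+ims)[:2]]),np.hstack([cv2.resize(ims[-1],(400,250)),np.zeros((250,400,3),np.uint8)])]))
```

```text
lid [ 0.571 -0.192  0.05 ]
pot [0.49  0.185 0.048]
block [0.544 0.011 0.036]
pot 309.18859124062755 [0.358 0.185 0.454] [[-0.0, 1.0, -0.0], [0.96, 0.0, 0.29], [0.29, -0.0, -0.96]] [0.43018144 0.18529492 0.32965922] [321.88241021 208.13875804] [ 4.80989737e+01 -1.63747624e+01 -3.78175807e+00 -1.15570799e-02
 -1.02626993e+02 -1.38011837e+02]
block 309.18859124062755 [0.413 0.011 0.454] [[-0.0, 1.0, -0.0], [0.96, 0.0, 0.29], [0.29, -0.0, -0.96]] [0.48431793 0.01148924 0.32978381] [322.17991027 205.38412898] [ 2.52788148e+01 -1.39124839e+01 -1.78317541e+00 -1.31951488e-02
 -1.02147147e+02 -1.15237423e+02]
lid 309.18859124062755 [ 0.439 -0.191  0.454] [[-0.0, 1.0, -0.0], [0.96, 0.0, 0.29], [0.29, 0.0, -0.96]] [ 0.51126792 -0.19043573  0.33004998] [321.6494529  208.25004192] [ 6.74867105e-01 -4.62584008e+00  6.42431795e+00 -9.88608695e-03
 -1.01040146e+02 -9.05902890e+01]
```

View pics/three.png

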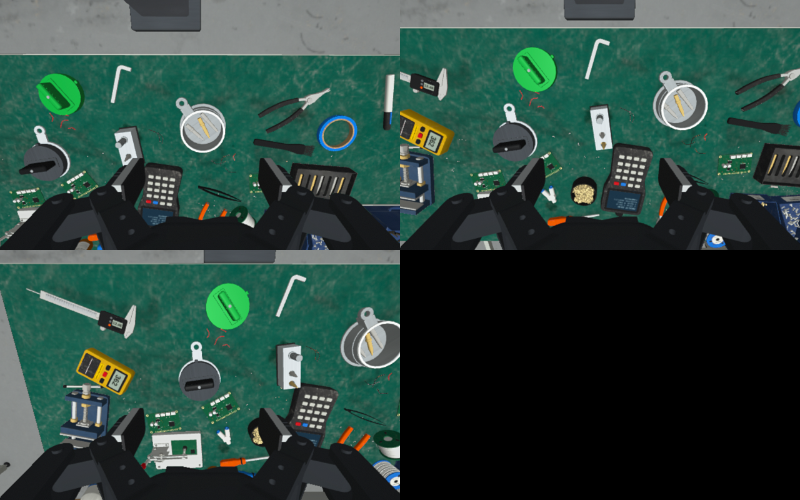

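The crops confirm the choice: dark cap with grey lid ear. The pin is the tall post at the near end of the block. Now closer views from two opposite yaws, so camera offsets cancel.

Run:
```python
from h import *
P={"lid":(.571,-.192,.034),"block":(.53,.011,.05),"pot":(.49,.185,.048)}
rows=[]
for yaw in(90,270):
  row=[]
  for n in(("lid","block","pot") if yaw==90 else ("pot","block","lid")):
    p=np.array(P[n]); s=1 if yaw==90 else -1
    r.move_to([p[0]-.03*s,p[1],.2],down(yaw)); r.dwell(.2)
    w=cams.grab_frame("wrist"); np.savez(f"c_{n}_{yaw}.npz",**w); cv2.imwrite(f"pics/c_{n}_{yaw}.png",w["color"])
    u,v=proj(w,p).astype(int); print(n,yaw,u,v)
    c=w["color"][max(v-125,0):,max(u-130,0):][:250,:260]; row.append(cv2.copyMakeBorder(c,0,250-c.shape[0],0,260-c.shape[1],0))
  rows.append(np.hstack(row))
cv2.imwrite("pics/close.png",np.vstack(rows)); print(current_time())
```

```text
lid 90 322 212
block 90 323 220
pot 90 323 219
pot 270 322 221
block 270 323 222
lid 270 323 217
11.6667
```

View pics/close.png

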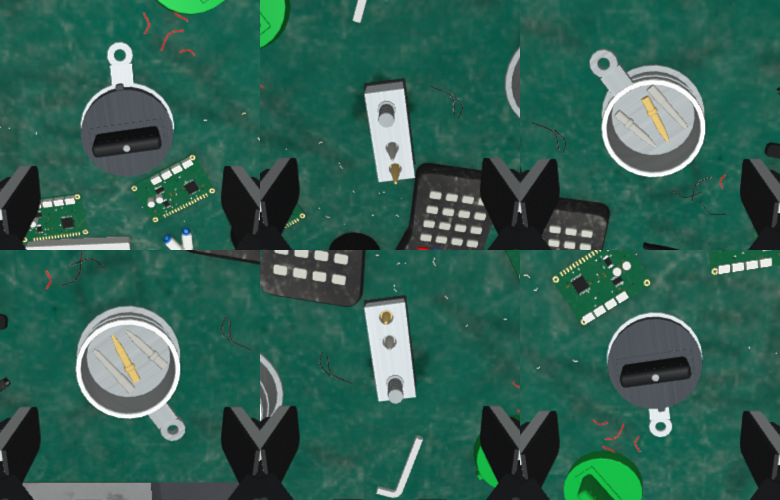

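Close crops: the lid's ear hole is at full-frame (312,142) and (333,269), and the pot's hole at (276,156) and (364,277). The pin head is near (319,207) in the first view and (327,235) in the second. Now measuring precisely.

```bash
cat > m.py <<'E'
from h import *
def blob(mask,seed,rad=8):
    n,l,s,c=cv2.connectedComponentsWithStats(mask.astype(np.uint8))
    y,x=np.ogrid[:mask.shape[0],:mask.shape[1]]; near=((x-seed[0])**2+(y-seed[1])**2<rad**2)&(l>0)
    k=np.bincount(l[near]).argmax(); return (l==k),c[k],s[k]
def ell(m):
    cs,_=cv2.findContours(m.astype(np.uint8),cv2.RETR_EXTERNAL,cv2.CHAIN_APPROX_NONE)
    return cv2.fitEllipse(cv2.convexHull(max(cs,key=len)))
E
python3 - <<'E'
from m import *
def show(n,f,uv,z,x=""): print(n,np.round(uv,1),ray(f,uv,z)[:2].round(4),x)
for yaw,lh,ph,pin in((90,(312,142),(276,156),(319,207)),(270,(333,269),(364,277),(327,235))):
    L,B,Po=[dict(np.load(f"c_{n}_{yaw}.npz")) for n in("lid","block","pot")]
    c=L["color"].astype(int); g=(c[...,1]-c[...,2]>20)
    m,ce,s=blob(g,lh,4); show("lidhole",L,ce,.015,s[4])
    v=c.max(2); dark=(v<110)&(c.max(2)-c.min(2)<25)
    m,ce,s=blob(dark,(322,217),12); e=ell(m); show("cap",L,e[0],.034,(e,s[4]))
    hd=m&(v<45); hd=blob(hd,(322,225),15)[0]; show("handle",L,ell(hd)[0],.067,(cv2.minAreaRect(np.argwhere(hd)[:,::-1].astype(np.float32)),))
    c=Po["color"].astype(int); v=c.min(2)
    m,ce,s=blob(v>225,(322+51,220),14); e=ell(m); show("ring",Po,e[0],.048,(e,s[4]))
    x,y=ph; print(c[y-9:y+10:2,x-9:x+10:2,2])
    c=B["color"]; x,y=pin; cv2.imwrite(f"pics/pin{yaw}.png",cv2.resize(c[y-30:y+30,x-40:x+40],(400,300),interpolation=cv2.INTER_NEAREST))
    c=Po["color"]; x,y=ph; cv2.imwrite(f"pics/ph{yaw}.png",cv2.resize(c[y-30:y+30,x-40:x+40],(400,300),interpolation=cv2.INTER_NEAREST))
i=[cv2.imread(f"pics/{a}.png") for a in("pin90","pin270","ph90","ph270")]
cv2.imwrite("pics/z.png",np.vstack([np.hstack(i[:2]),np.hstack(i[2:])]))
E
```

```text
lidhole [311.5 141.6] [ 0.5028 -0.2029] 113
cap [318.6 218.1] [ 0.5768 -0.1957] (((318.5705871582031, 218.09262084960938), (90.42913055419922, 91.32598114013672), 126.20538330078125), np.int32(6411))
handle [318.8 228.3] [ 0.5745 -0.1951] (((317.6149597167969, 228.20828247070312), (22.647653579711914, 68.45535278320312), 82.14668273925781),)
ring [326.2 221.9] [0.4922 0.1879] (((326.1983642578125, 221.90130615234375), (95.87548065185547, 102.44718170166016), 89.3296127319336), np.int32(1090))
[[140 183 187 188 182 175 177 185 189 128]
 [186 187 187 181 176 180 187 189 187 181]
 [189 186 178 168 150 160 180 186 181 181]
 [183 175 157  51  20  23  47 160 183 182]
 [176 176  86  17  18  20  24  58 182 178]
 [182 181  77  24  22  22  21  30 172 183]
 [190 183  92  38  28  28  27  33 177 182]
 [186 182 148  83  53  41  43 108 183 183]
 [180 181 183 152 109 103 134 182 185 187]
 [183 182 179 181 184 182 184 186 188 189]]
lidhole [333.  267.5] [ 0.5047 -0.203 ] 70
cap [327.5 205. ] [ 0.5836 -0.196 ] (((327.5025939941406, 204.9683380126953), (92.51577758789062, 93.27619934082031), 100.63826751708984), np.int32(6731))
handle [327.9 213.7] [ 0.5858 -0.1957] (((327.3671569824219, 213.35903930664062), (22.338714599609375, 70.43901824951172), 82.23483276367188),)
ring [319.7 214.7] [0.4971 0.1874] (((319.7445373535156, 214.67906188964844), (97.24042510986328, 103.03282165527344), 92.26914978027344), np.int32(1085))
[[182 182 185 186 182 181 180 179 178 166]
 [181 186 183 179 167 164 166 177 177 178]
 [181 182 178  81  39  30  34 128 178 179]
 [180 180 129  18  24  26  47  95 181 185]
 [177 179 124  72  62  72  91  96 184 178]
 [176 176 154  97  93  96  93 127 173 174]
 [180 177 178 163 134 126 152 171 178 186]
 [137 180 184 185 178 172 174 182 184 158]
 [ 29 141 179 175 173 180 185 180 127  38]
 [ 21  26  53  92 165 130 102  55  21  27]]
```

View pics/z.png

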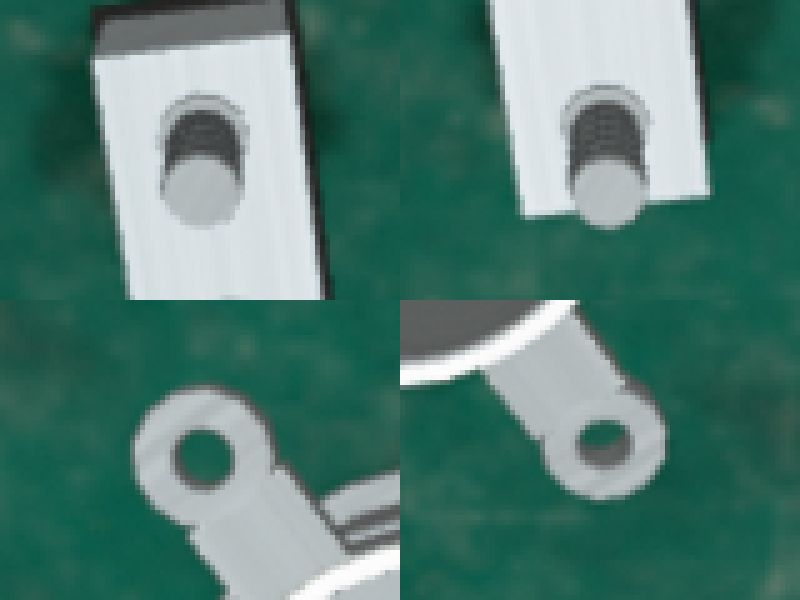

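Run:
```python
from m import *
def avg(n,a,b,z):
    p=[ray(dict(np.load(f"c_{n}_{y}.npz")),uv,z) for y,uv in((90,a),(270,b))]; print(n,p[0].round(4),p[1].round(4)); return (p[0]+p[1])/2
ph=avg("pot",(276.6,157.8),(364.8,275.4),.046); pin=avg("block",(319.2,215),(329,243.6),.070)
pot=np.array([.4947,.1877,.048]); d=pot-ph; print("pothole",ph,np.hypot(*d[:2]),"yaw",np.degrees(np.arctan2(d[1],d[0])),"pin",pin)
# blade direction via rays of its long-axis ends at z=.067
for y in(90,270):
    f=dict(np.load(f"c_lid_{y}.npz")); c=f["color"].astype(int); v=c.max(2)
    m=blob((v<45),(322,222),15)[0]; (cx,cy),wh,_=b=cv2.minAreaRect(np.argwhere(m)[:,::-1].astype(np.float32))
    q=cv2.boxPoints(b); q=q[np.argsort(q[:,0])]; e=ray(f,q[2:].mean(0),.06)-ray(f,q[:2].mean(0),.06); e*=np.sign(e[1]); print("cap yaw",np.degrees(np.arctan2(-e[0],e[1])),np.linalg.norm(e))
r.servo_line([.580,-.1956,.15],down(187)) if 0 else r.move_to([.580,-.1956,.15],down(187))
hand.move_gripper(.05,80)
print(r.servo_line([.580,-.1956,.058],speed=.08,guard=8),current_ee_pos(),current_ft_force())
hand.move_gripper(0.0,80)
print(current_opening(),current_finger_force(),current_ft_force())
r.servo_line([.580,-.1956,.11],speed=.04); r.servo_line([.580,-.1956,.19],speed=.1); r.dwell(.3)
print(current_opening(),current_ft_force(),current_torque(),current_time())
for n in("wrist","scene"):
    w=cams.grab_frame(n); cv2.imwrite(f"pics/l_{n}.png",w["color"]); np.savez(f"l_{n}.npz",**w)
    print(n,proj(w,[.5035,-.204,.147]),proj(w,[.58,-.1956,.19]))
s=cv2.imread("pics/l_scene.png");u,v=proj(w,[.58,-.1956,.17]).astype(int)
cv2.imwrite("pics/l.png",np.hstack([cv2.imread("pics/l_wrist.png")[:,:480],cv2.resize(s[v-100:v+100,u-80:u+80],(320,400))]))
```

```text
pot [0.4313 0.143  0.046 ] [0.4316 0.142  0.046 ]
block [0.5173 0.0073 0.07  ] [0.5175 0.0059 0.07  ]
pothole [0.43146695 0.14252544 0.046     ] 0.07771202632079288 yaw 35.54253520423145 pin [0.51735814 0.00662335 0.07      ]
cap yaw 8.525174941691066 0.0635414902453628
cap yaw 8.349122548910477 0.06360087339969366
False [ 0.58042971 -0.19566616  0.05877558] [-1.08013716  0.22235015  0.03975389]
0.012558458463287967 79.30205941200256 [1.52392209 0.2106913  3.55606456]
0.01236547813726965 [-1.05131053  0.76376287 -4.62178034] [-5.91661228e-05 -6.46584336e-02  2.13650084e-02] 17.825
wrist [455.07862499 239.75030005] [323.48583941 276.50202533]
scene [351.93419442 207.04725345] [373.31842476 182.37962452]
```

View pics/l.png

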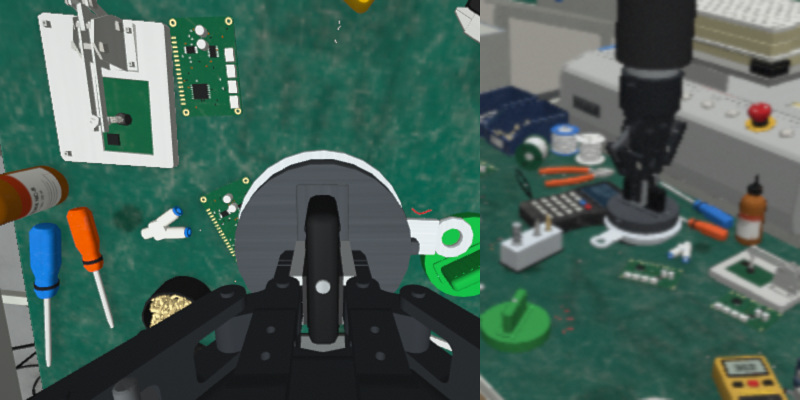

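The lids hang level in the gripper, with the ear hole at wrist pixel (455.5,236). Next: compute the ear direction in the tool frame.

```bash
cat > ear.py <<'E'
from m import *
def ear(f,tcp,R,seed,zoff=-.0455):
    """lid hole in tool frame (horizontal): returns world point and ear yaw minus tool yaw"""
    c=f["color"].astype(int); 
    y0,x0=int(seed[1])-25,int(seed[0])-25
    bright=((c.min(2)>150)).astype(np.uint8)
    # hole = non-bright component enclosed by the bright eye
    m,ce,s=blob(1-bright,seed,4)
    p=ray(f,ce,tcp[2]+zoff); d=tcp-p
    ly=np.degrees(np.arctan2(d[1],d[0])); ty=np.degrees(np.arctan2(R[1,1],R[0,1]))
    return ce,s[4],p,np.hypot(*d[:2]),ly,(ly-ty)%180
E
python3 - <<'E'
from ear import *
w=dict(np.load("l_wrist.npz"))
for z in(-.044,-.0455,-.047): print(ear(w,current_ee_pos(),current_tcp_rot(),(455,236),z))
print(current_ee_pos(),current_time())
c=w["color"].astype(int); print((c.min(2)[220:252:3,440:472:3]))
E
```

```text
(array([451.27208481, 237.13780919]), np.int32(283), array([ 0.50549781, -0.20489046,  0.14579496]), np.float64(0.07502114158837633), np.float64(7.114255452619951), np.float64(0.11351094196487566))
(array([451.27208481, 237.13780919]), np.int32(283), array([ 0.5047468 , -0.20433213,  0.14429496]), np.float64(0.07569999306169631), np.float64(6.6245129092443324), np.float64(179.62376839858928))
(array([451.27208481, 237.13780919]), np.int32(283), array([ 0.50399578, -0.20377379,  0.14279496]), np.float64(0.07638427677235085), np.float64(6.143510399110125), np.float64(179.14276588845505))
[ 0.57994138 -0.19559921  0.18979496] 17.925
[[129 161 189 230 230 232 229 221 119  20  22]
 [179 231 227 230 229 231 228 226 230 178  22]
 [227 230 227 231 230 231 228 226 228 229 162]
 [227 231 228 136  43  74 202 226 228 227 226]
 [226 208  21  24  22  22  38 192 228 227 230]
 [228  54  21  23  22  24  25 139 229 227 230]
 [222  17  22  24  22  23  50 147 228 228 230]
 [230  20  20  22  21  28 126 182 228 228 230]
 [229 181  59  50  80 133 160 229 228 230 199]
 [229 227 220 173 179 215 226 228 227 228  18]
 [230 227 230 229 229 228 225 227 230  61  22]]
```

Run:
```python
from ear import *
r.move_to([.4949,.1878,.19],down(215.7)); r.servo_line([.4949,.1878,.125],speed=.1); r.dwell(.3)
w=cams.grab_frame("wrist"); np.savez("p_wrist.npz",**w); cv2.imwrite("pics/p.png",w["color"][100:400,200:600])
print(current_ee_pos(),current_time())
for n,X in(("lidhole",[.43147,.14253,.0795]),("pothole",[.43147,.14253,.046])): print(n,proj(w,X)-[200,100])
print(ear(w,current_ee_pos(),current_tcp_rot(),proj(w,[.43147,.14253,.0795])))
```

```text
[0.49499872 0.18792044 0.1253556 ] 20.5333
lidhole [255.07190152 136.8795848 ]
pothole [235.34905914 117.78781477]
(array([451.29044118, 237.05147059]), np.int32(272), array([0.43343412, 0.14389324, 0.0798556 ]), np.float64(0.0756874725525801), np.float64(35.57001407471526), np.float64(179.86942885684448))
```

View pics/p.png

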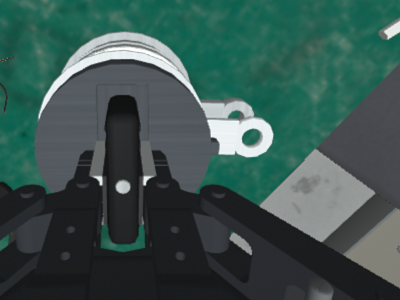

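Ears line up (lid hole at (252,137) in the crop, pot eye just behind at (236,112)). Lowering.

Run:
```python
from ear import *
r.servo_line([.4949,.1878,.106],speed=.06)
f0=np.array(current_ft_force())
for z in(.1035,.101,.099,.0975,.0968):
    s=r.servo_line([.4949,.1878,z],speed=.012,guard=9); print(z,s,(current_ft_force()-f0).round(1),current_ee_pos()[2].round(4))
    if s: break
r.dwell(.3)
w=cams.grab_frame("wrist"); np.savez("q_wrist.npz",**w)
q=proj(w,[.43147,.14253,.053]); print(q,current_ee_pos(),current_time(),(current_ft_force()-f0).round(1))
print(ear(w,current_ee_pos(),current_tcp_rot(),q,.053-current_ee_pos()[2]))
u,v=q.astype(int); cv2.imwrite("pics/q.png",np.hstack([w["color"][100:400,200:600],cv2.resize(w["color"][v-30:v+30,u-40:u+40],(400,300),interpolation=cv2.INTER_CUBIC)]))
```

```text
0.1035 False [-0.3  0.8  1. ] 0.1037
0.101 False [-0.7  1.2  1.8] 0.101
0.099 False [-0.5  1.5  0.8] 0.099
0.0975 False [0.3 0.7 3.3] 0.0976
0.0968 False [0.1 0.4 3. ] 0.0968
[456.12268486 238.36164801] [0.49490337 0.18780145 0.09681411] 22.9083 [-0.5  0.8  3.1]
(array([453.11971831, 236.14788732]), np.int32(142), array([0.43385752, 0.14251979, 0.053     ]), np.float64(0.07600674516134696), np.float64(36.56672301821278), np.float64(0.8668620060706473))
```

View pics/q.png

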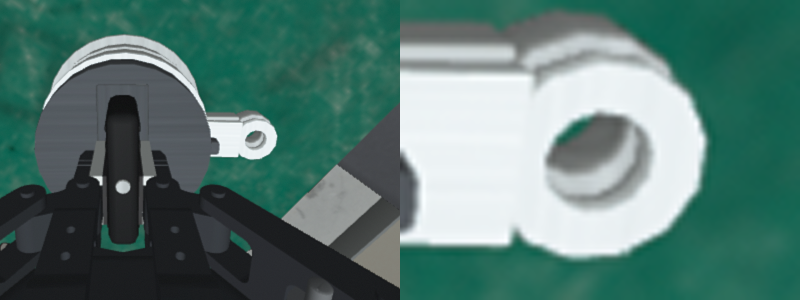

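Seated: the lid's hole mouth is at (455.8,240.2) with the pot hole visible concentric beneath within about 1 mm, and only the lid's weight has been unloaded. Releasing, re-measuring the hole from above, then fetching the pin.

Run:
```python
from ear import *
w=dict(np.load("q_wrist.npz")); print("lid mouth held",ray(w,(455.8,240.2),.053))
hand.move_gripper(.05,40); r.dwell(.2); print("ft",current_ft_force())
r.servo_line([.4949,.1878,.17],speed=.15)
ims=[]
for yaw,s in((90,1),):
    r.move_to([.4315+.0,.1425,.20],down(125.5)); r.dwell(.2)
    w=cams.grab_frame("wrist"); np.savez(f"e_wrist.npz",**w); q=proj(w,[.4315,.1425,.053]); print(q)
    u,v=q.astype(int); ims.append(cv2.resize(w["color"][v-40:v+40,u-50:u+50],(500,400),interpolation=cv2.INTER_CUBIC))
cv2.imwrite("pics/e.png",ims[0])
p=[.5174,.0066]
r.move_to([*p,.14],down(96)); hand.move_gripper(.04,40)
print(r.servo_line([*p,.061],speed=.08,guard=6),current_ee_pos(),current_ft_force())
hand.move_gripper(0,40); print(current_opening(),current_finger_force(),current_ft_force())
r.servo_line([*p,.105],speed=.05); r.servo_line([*p,.165],speed=.15); r.dwell(.1)
print(current_opening(),current_ft_force(),current_time())
w=cams.grab_frame("wrist"); np.savez("pin_wrist.npz",**w); T=current_ee_pos()
for n,dz in(("grip",0),("collar",-.022),("tip",-.053)): print(n,proj(w,T+[0,0,dz]))
u,v=proj(w,T+[0,0,-.04]).astype(int)
cv2.imwrite("pics/e.png",np.hstack([ims[0],cv2.resize(w["color"][v-75:v+75,u-50:u+50],(267,400))]))
```

```text
lid mouth held [0.43082336 0.14350657 0.053     ]
ft [-0.34012181  0.50017252  0.35155077]
[322.68900643 191.16891061]
False [0.51781672 0.00667426 0.06170101] [-0.48372184 -0.22354919 -0.04207496]
0.01255320474249237 38.94082188606262 [-1.0674233   0.42259482  2.01447566]
0.012676140209187406 [-0.84180685  0.26034668 -0.34894996] 30.025
grip [321.84565247 274.85910579]
collar [321.93867497 253.03713481]
tip [322.03467861 230.51582695]
```

View pics/e.png

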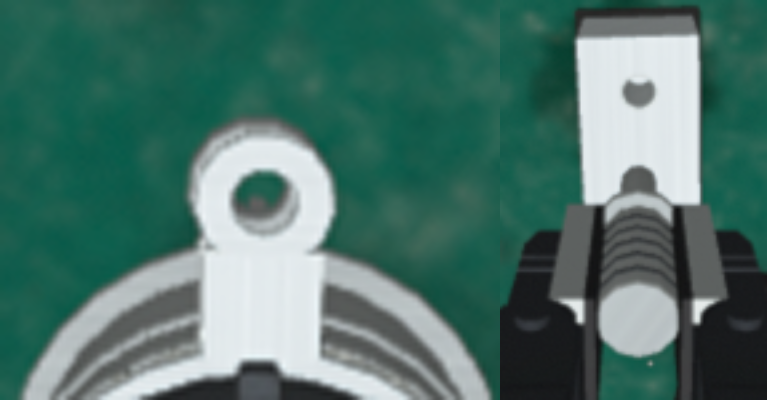

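The lid stayed put. Its mouth is at crop (265,201), about 1 mm tangentially off the nominal pot hole, and the pin sits straight in the fingers. Inserting with guards.

```bash
cat > ins.py <<'E'
from ear import *
c=np.array([.4310,.1432]); rad=np.array([-.813,-.582]); tan=np.array([-.58,.814])
r.move_to([*c,.165],down(125.5)); r.servo_line([*c,.111],speed=.1); r.dwell(.1)
ok=False
for a,b in((0,0),(0,-1.2),(0,1.2),(1.2,0),(-1.2,0),(1.2,-1.2),(-1.2,1.2),(1.2,1.2),(-1.2,-1.2)):
    p=c+(a*rad+b*tan)*1e-3
    r.servo_line([*p,.111],speed=.05)
    s=r.servo_line([*p,.090],speed=.025,guard=6); z=current_ee_pos()[2]
    print(a,b,s,z.round(4),current_ft_force().round(1))
    if not s or z<.0935: ok=True;break
    r.servo_line([*p,.111],speed=.05)
if ok:
    s=r.servo_line([*p,.0778],speed=.02,guard=12); r.dwell(.2)
    print("home?",s,current_ee_pos(),current_ft_force(),current_torque(),current_time())
E
python3 ins.py
```

```text
0 0 False 0.0902 [ 0.2 -0.  -0.3]
home? False [0.43139611 0.14316542 0.07852148] [-1.3699643  -1.76602402  5.86139868] [-0.47838048  0.25554701  0.01290043] 33.7583
```

Run:
```python
from ear import *
hand.move_gripper(.03,40); r.dwell(.1); T=current_ee_pos()
r.servo_line([T[0],T[1],.17],speed=.12)
r.move_to([.4315,.1425,.20],down(125.5)); r.dwell(.1)
w=cams.grab_frame("wrist"); q=proj(w,[.4315,.1425,.07]); u,v=q.astype(int); print(q,"top home at",proj(w,[.4312,.1431,.087]),"collar",proj(w,[.4312,.1431,.056]),u,v)
cv2.imwrite("pics/h.png",cv2.resize(w["color"][v-50:v+70,u-80:u+80],(800,600),interpolation=cv2.INTER_CUBIC)); print(current_time())
```

```text
[322.5000919 196.82087  ] top home at [323.32997272 202.76543055] collar [323.24078686 192.65730955] 322 196
35.4833
```

View pics/h.png

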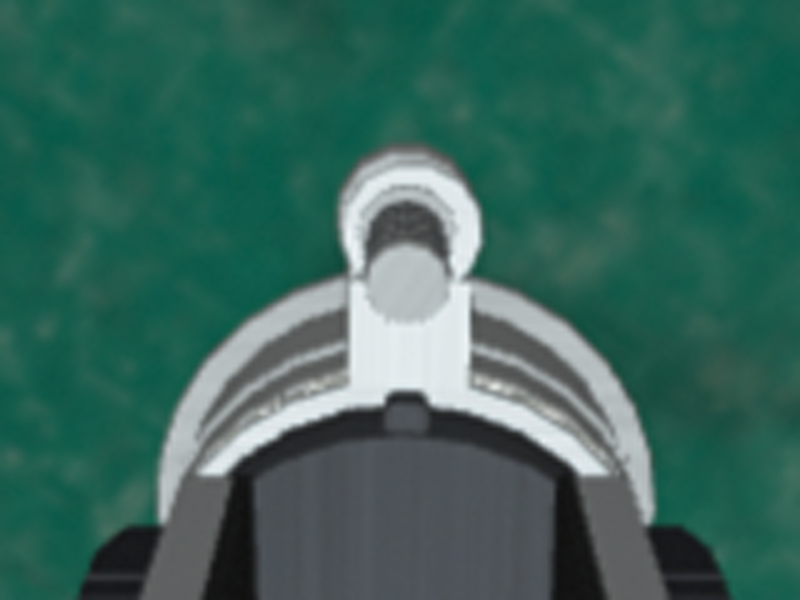

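The pin head is at full-frame (323.6,202.6) against (323.3,202.8) predicted for home, and the collar lies on the ear. Now the cap: grip, turn anticlockwise, lift while monitoring the force.

Run:
```python
from ear import *
C=[.4949,.1878]
hand.move_gripper(.05,60)
r.move_to([*C,.16],down(215.7))
print(r.servo_line([*C,.0968],speed=.08,guard=8),current_ee_pos())
hand.move_gripper(0,80); r.dwell(.1); f0=current_ft_force(); print(current_opening(),f0.round(1))
for a in range(10,60,8):
    r.servo_line([*C,.0968],down(215.7+a)) if 0 else r.move_to([*C,.0968],down(215.7+a))
    print(a,current_ft_force().round(1),current_torque().round(2))
R=current_tcp_rot(); print("yaw",np.degrees(np.arctan2(R[1,1],R[0,1]))%360,current_time())
```

```text
False [0.49525865 0.18798171 0.09747065]
0.012579927625414183 [-0.4 -0.8  4. ]
10 [-0.5  0.5  5.1] [-0.01  0.07  0.06]
18 [ 0.1 -0.4  5.1] [0.04 0.04 0.1 ]
26 [ 0.1 -0.2  5.1] [0.03 0.01 0.04]
34 [0.2 0.  4.9] [-0.02  0.05  0.09]
42 [-0.7 -1.3  5.1] [0.03 0.07 0.01]
50 [-0.3 -0.2  5.1] [-0.01  0.07  0.02]
58 [-0.1  0.1  5.5] [0.06 0.06 0.04]
yaw 273.5211686683286 40.5417
```

Run:
```python
from ear import *
C=[.4949,.1878]; ok=True
for z in(.0985,.1,.1015,.103,.106,.11):
    r.servo_line([*C,z],speed=.015,guard=14); f=current_ft_force(); print(z,current_ee_pos()[2].round(4),f.round(1))
    if f[2]<-6: ok=False; break
if ok:
    r.servo_line([*C,.14],speed=.05); r.servo_line([*C,.26],speed=.1); r.dwell(.5)
    print(current_ft_force().round(1),current_opening(),current_finger_force())
    w=cams.grab_frame("scene"); u,v=proj(w,[.4949,.1878,.1]).astype(int); cv2.imwrite("pics/fin.png",cv2.resize(w["color"][v-75:v+45,u-80:u+80],(800,600)))
print(current_ee_pos(),current_time())
```

```text
0.0985 0.0975 [ 0.   0.  -1.4]
0.1 0.0996 [-0.6 -0.3 -2.5]
0.1015 0.1016 [-0.1  1.  -3.1]
0.103 0.1032 [ 0.7 -0.4 -1.4]
0.106 0.1062 [ 0.1 -0.  -2.2]
0.11 0.1101 [ 0.2 -0.7 -3. ]
[ 0.5 -0.6 -1.7] 0.012745149798814893 78.43058109283447
[0.49489378 0.18781338 0.26001714] 44.975
```

The force shows only the cap's own weight (about 2.5 N), so the lid stayed behind. Handing in.

```bash
python3 -c "
from plant import *
print(order.finish_job())"
```

```text
the job is handed in; nothing more can be done
None
```

I handed the job in at about 45 s: the lids are on the pot, the pin is home, and the freed cap is held level about 17 cm above the rim. The lift force showed only the cap's own weight, so the inner lid stayed behind; I took no picture after the lift.

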